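# Set the amber reference cell in line with the colour meter's light path

## Task

Take the amber reference cell from the cork mat, put it into the colour meter's rotary carrier while the carrier still stands in its turned loading position, with the cell's clear faces at the carrier's two open slots, and push it down past the spring ball until it presses on the hidden height pad with about 10 N. Then, still holding the cell, turn it and the carrier gently clockwise (seen from above) to the carrier's stop, so that the clear faces look at the lamp and the detector, let go and move clear. Never press on the pad with more than 15 N or force the carrier against its stop, and leave the other cells and the things around undisturbed.

Things in the scene. Friction and masses are not known exactly. Their poses are not given: they have to be found in the camera images.
- amber_mid (a point): Centre (half-way up) of the loose amber cell: upright block 24 x 24 x 72 mm, 0.1 kg. Foot bevelled from 20 mm square to full size 5 mm up. Lower 48 mm amber glass, upper 24 mm black cap with amber top, same width (grip here, any two opposite faces). Clear faces look along this point's x axis, both alike; so runs the white stripe on top; the frosted white faces look along y. z is up.
- green_mid (a point): Centre of the green cell, same shape, on the mat. Not to be disturbed.
- blue_mid (a point): Centre of the blue cell, same shape, on the mat. Not to be disturbed.
- mouth (a point): Centre of the carrier's square pocket (25.6 x 25.6 mm inside) at its top edge, 66 mm above the table, on the turning axis; turns with the carrier (outer radius 31 mm). Its open slots look along this point's y axis: the cell goes in with its x axis along this y, either way round. A spring ball in the +x wall, 16 mm down, grips the cell: passing it takes up to 10 N and the cell stays up by itself.
- carrier (a joint): Angle of the carrier, rad; grows counter-clockwise seen from above. 0 is its hard stop, where the slots look exactly at lamp and detector. It starts turned 0.6 to 1.1 away (the loading position) and is turned clockwise back to 0. About 0.06 N m of friction; stays where left. The cell has 0.08 rad of play in the pocket, so the carrier trails it; the stop is rigid: 0.15 N m on it is plenty.
- beam (a point): Point on the light path, on the carrier's axis, 53 mm above the table. The light path runs level along this point's y axis, from the black lamp block (+y) to the white detector block (-y), each 55 mm square, centred 78 mm from the axis, top 65 mm above the table. At +x, 51 to 73 mm from the axis, a display strip 40 mm high. The meter is fixed.
- post: Fixed foot of the height pad in the bottom of the pocket, on the turning axis; origin at table level. It carries the round pad (19 mm across) on which the cell must stand. The pad's top lies anywhere from 24 to 32 mm below the pocket's top edge, set anew each time and not measured, so it must be felt for. It is stiffly sprung: about 9 N per mm.
- meter: The grey colour meter, fixed, base 150 x 230 x 22 mm, origin under the centre of the base, on the carrier's axis; it carries lamp, detector and carrier.
- mat: Cork mat 140 x 250 x 4 mm, fixed, origin at the centre of its underside.
- iron: Old pressing iron with a red handle, 150 x 75 x 101 mm, loose, origin under its centre. Bystander.
- dye: Amber glass jar, 52 mm across, 90 mm tall, origin under its centre. Bystander.
- finish: White plastic bottle, 48 mm across, 130 mm tall, origin under its centre. Bystander.
- brush: Brush lying on the table. Bystander.
- hammer: Hammer lying on the table. Bystander.

How it is judged:
On the way:
1. the cell is pressed on the height pad with over 4 N, upright in the pocket, clear faces at the slots, with the carrier still in its loading position (over 0.4 rad from the stop) (contact force between amber and post above 4 N and horizontal distance between amber_mid and mouth below 0.004 m and angle between the x axis of amber_mid and the y axis of mouth, either way round below 0.12 rad and value of joint carrier above 0.4 rad), for 0.2 s.
At the end, for the whole second after the job is handed in: The carrier is at its stop (within 0.05 rad), the amber cell's clear faces are in line with the light path within 0.09 rad (5 degrees), the cell is within 3 mm of the carrier's axis, upright within 0.06 rad, bearing on the height pad with over 0.5 N, and at rest (value of joint carrier below 0.05 rad and angle between the x axis of amber_mid and the y axis of beam, either way round below 0.09 rad and horizontal distance between amber_mid and beam below 0.003 m and angle between amber_mid's own z axis and vertical below 0.06 rad and contact force between amber and post above 0.5 N and linear speed of amber below 0.01 m/s); the robot touches nothing.
It fails at once if the cell is pushed on its height pad with over 16 N (contact force between amber and post above 16 N).
It fails at once if the cell is pushed against the meter or its carrier with over 40 N in all (contact force between amber and meter above 40 N).
It fails at once if another cell or a bystander is moved by over 20 mm (distance of any of green_mid, blue_mid, iron, dye, finish, brush, hammer from where it was at the start of the episode above 0.02 m).
It also fails if it takes over 72 s, if anything falls off the work surface, if the arm or the gripper's body presses on something with over 40 N, if the wrist force passes 120 N, or if a joint passes its speed limit or range.

## Robot

A 7-joint arm with a two-finger parallel gripper is mounted at the origin on the work surface. World frame = base frame: x ahead of the robot, y to its left, z up, the work surface at z = 0. Lengths are in m, angles in rad, forces in N, time in s.
With the tool pointing down it reaches from about 0.425 to 0.875 m from the base axis. Payload 4.7 kg.
Tool frame: the origin (TCP) lies at the very end of the fingers, on their centre line; the grasp point (between the pads) lies 19 mm behind it; z points along the fingers, y is the direction in which the jaws open and shut (so a half turn about z gives the same grasp; the last joint's range is limited). The gripper opens to 87 mm and grips with 3 to 60 N. Pads are 19 mm wide; open, the fingers measure 117 mm over their backs; the gripper's body (75 mm by 190 mm) begins 51 mm behind the grasp point.
Start: joints at [-1.313, 0.321, -0.07, 1.45, 0.023, 1.371, -0.057], TCP at [0.157, 0.631, 0.223] pointing down, gripper open.
Joint ranges: [-2.86, 2.86], [-0.3, 2.09], [-1.38, 1.24], [0.06, 2.45], [-1.56, 4.7], [0.09, 2.05], [-2.69, 2.69]. Speed limits (rad/s): [2.57, 2.57, 3.14, 3.14, 3.14, 3.14, 3.14].

## Interface

Orientations are given as a unit quaternion [w, x, y, z].
In Python, from station import robot gives the robot as it stands.
- The arm moves only by the tool carry_out, never from a script. Its argument "motion" is a list of rows, each an object of numbers: "dx", "dy", "dz": the shift along the world's x, y, z in units of 40 mm (1.0 is 40 mm); "wx", "wy", "wz": the turn, a rotation vector about the world's x, y, z in units of 5 degrees (1.0 is 5 degrees); "claw": the closure, from 0 (fully open) to 1 (shut). In form: [{"dx": .., "dy": .., "dz": .., "wx": .., "wy": .., "wz": .., "claw": ..}, ...]. A call has 1 to 12 rows; each row is the pose to reach, as a shift and turn from the pose commanded when the call began; what a row does not reach only later rows make up. A row lasts 1/10 s, in which the tool goes at most 50 mm and 8.59 degrees, less where a joint would pass 70% of its speed; a pose out of reach is approached as far as the arm can. A call with a gripper value outside its range is refused whole. The fingers move at their own pace and stop on an object; "squeeze" is the grip in N (left out, the last holds). Time passes only in rows, so rows that repeat a pose let the fingers close. It gives the time, the measured TCP pose, the force and the opening at its end, in the units of the state.
- robot.get_obs(): the state, without advancing time (a new reading comes with each control period).
- robot.get_image(name): name is "scene" or "top" or "wrist"; returns a dict with "color" (480x640x3 uint8, red, green, blue), "fx", "fy", "cx", "cy" (pixels), "R" (3x3) and "t" (3): a world point X has camera coordinates R X + t. Camera axes: x right, y down, z forward; pixel columns grow to the right and rows downward; lengths in m; the calibration is good to about 2 mm. The wrist camera is an equidistant fisheye: a pixel r from the principal point sees the ray r / f radians off the axis. A picture is of the moment at which its call begins. There is no depth.
- robot.finish_job(): hands the job in, once; it reports no verdict.
The state is a dict: "time": time; "qpos": joint angles; "qd": joint speeds; "tau": joint torques, N m; "tool_pos": TCP position; "tcp_rot": TCP orientation; "ft_force": force on the tool from outside, world axes, zero at the start; "torque": the same for the moment, N m; "opening": finger opening in m.
Only numpy, scipy, OpenCV 4.12 (cv2) and the standard library are available. Lean on these libraries where they do the work, as an engineer would, in place of code of your own. Each camera call takes 0.05 s, during which the arm holds its last target. There are 200 camera calls.

## Working session

There is one attempt and no reset: what is moved stays moved. The work goes in short steps, Python scripts to look and compute and a tool call to move; the robot and the scene stay as the last step left them, time stands still between calls to the robot, and variables do not carry over. Pictures are saved under pics/ and viewed, about 8 in all and at most 12, crops included, and the job is handed in when it is done.

Besides the shell and the picture viewer there is one more tool, called after "Request:" as name([rows], argument=value, ...), one row to a line, values as JSON. carry_out: Moves the arm, as the interface text tells. Its arguments: {"type":"object","properties":{"motion":{"type":"array"},"squeeze":{"type":"number"}},"required":["motion"]}

```bash
mkdir -p pics
cat > h.py <<'E'
import numpy as np, cv2, pickle
from station import robot
def grab(n,tag):
    im=robot.get_image(n); pickle.dump(im,open(f'pics/{tag}.pkl','wb')); cv2.imwrite(f'pics/{tag}.png',im['color'][:,:,::-1]); return im
def load(tag): return pickle.load(open(f'pics/{tag}.pkl','rb'))
def ray(im,u,v,fish=False):
    x=(u-im['cx'])/im['fx']; y=(v-im['cy'])/im['fy']
    if fish:
        r=np.hypot(x,y); d=np.array([np.sin(r)*x/r,np.sin(r)*y/r,np.cos(r)]) if r>1e-9 else np.array([0,0,1.])
    else: d=np.array([x,y,1.])
    R=np.array(im['R']); t=np.array(im['t']); d=R.T@d; return -R.T@t, d/np.linalg.norm(d)
def plane(im,u,v,z,fish=False):
    o,d=ray(im,u,v,fish); return o+d*(z-o[2])/d[2]
def tri(rs):
    A=0;b=0
    for o,d in rs:
        P=np.eye(3)-np.outer(d,d); A=A+P; b=b+P@o
    X=np.linalg.solve(A,b); return X,[np.linalg.norm((np.eye(3)-np.outer(d,d))@(X-o)) for o,d in rs]
def proj(im,X,fish=False):
    c=np.array(im['R'])@X+np.array(im['t'])
    if fish:
        r=np.arctan2(np.hypot(c[0],c[1]),c[2])/np.hypot(c[0],c[1]); return im['cx']+im['fx']*r*c[0],im['cy']+im['fy']*r*c[1]
    return im['cx']+im['fx']*c[0]/c[2],im['cy']+im['fy']*c[1]/c[2]
E
python3 - <<'E'
from h import *
a=grab('scene','s0');b=grab('top','t0');w=grab('wrist','w0')
print(robot.get_obs())
for i in (a,b,w): print(i['fx'],i['cx'],i['cy'],-np.array(i['R']).T@np.array(i['t']),np.array(i['R']).round(2).tolist())
E
```

```text
{'time': 0.15, 'qpos': array([-1.31290801,  0.3216171 , -0.07006315,  1.45139879,  0.02262209,
        1.37081959, -0.056893  ]), 'qd': array([-1.54683321e-03, -2.19028931e-03, -5.11980560e-05, -3.87956323e-03,
        2.89785413e-03, -5.48726389e-04, -2.37737704e-04]), 'tau': array([-1.01337189e-04, -4.91800189e+01, -4.04574992e-01, -3.12874782e+01,
       -6.39219303e-02,  4.05859435e-02,  9.99081112e-05]), 'tool_pos': array([0.15686087, 0.63034944, 0.22173373]), 'tcp_rot': array([-3.04077732e-05,  1.21584871e-01,  9.92580772e-01, -7.27998316e-04]), 'ft_force': array([-0.79280415,  0.41253238,  0.00839128]), 'torque': array([ 0.05425698,  0.01333832, -0.02504475]), 'opening': 0.08699241549064515}
456.0991631457321 315.7790417270437 237.22349009108038 [1.24963927 0.03128076 0.75579606] [[-0.08, 1.0, -0.01], [0.73, 0.06, -0.68], [-0.68, -0.06, -0.73]]
452.3855295527134 324.20660904328133 235.61112400423357 [0.44477963 0.00452125 1.11851736] [[0.0, -1.0, 0.02], [-0.99, -0.01, -0.16], [0.16, -0.02, -0.99]]
371.64829954431775 317.50162062803963 235.86989971786903 [0.09130121 0.6471944  0.38231884] [[0.24, 0.97, -0.0], [0.94, -0.23, 0.25], [0.24, -0.06, -0.97]]
```

View pics/t0.png

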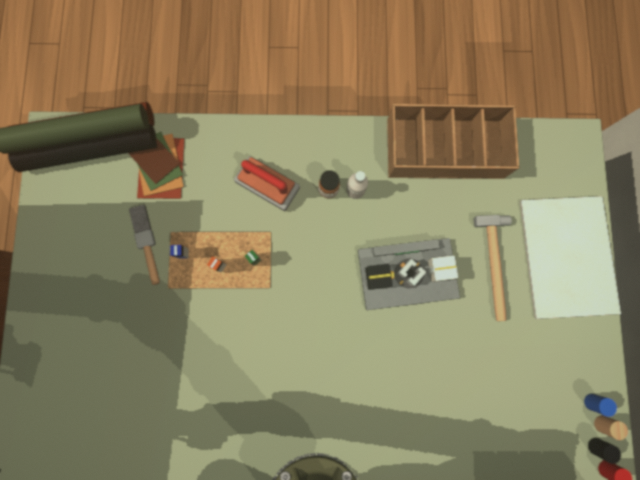

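View pics/s0.png

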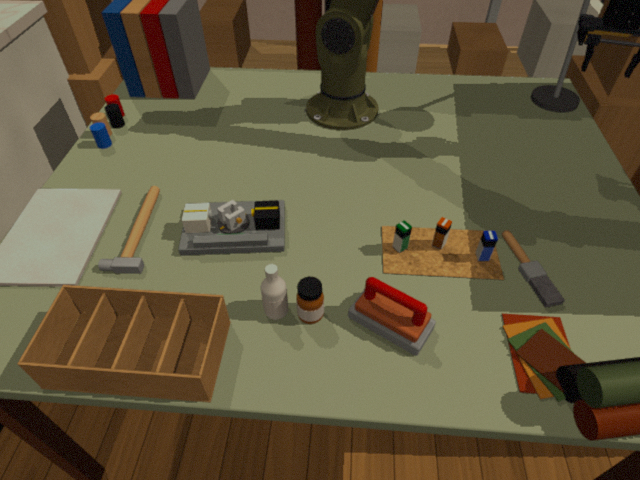

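Top view: amber (214,263), green (252,257), blue (177,250) on the mat; meter pocket ≈(411,272), lamp (378,276), detector (445,267). The scene view agrees: amber (442,228), carrier (231,215).

Run:
```python
from h import *
t=load('t0');s=load('s0')
for n,p,q in (('amber',(215,263),(443,223)),('green',(252,257),(403,226)),('blue',(177,250),(489,237)),('mouth',(411,272),(231,213)),('lamp',(378,276),(266,213)),('det',(445,267),(197,214))):
    X,e=tri([ray(t,*p),ray(s,*q)]); print(n,X.round(4),np.round(e,4), plane(t,*p,.072).round(3))
c=cv2.resize(t['color'][225:320,150:290],None,fx=5,fy=5,interpolation=cv2.INTER_CUBIC)
```

```text
amber [0.549  0.2348 0.0717] [0.0009 0.0009] [0.549 0.234 0.072]
green [0.5635 0.1503 0.0709] [0.0011 0.0011] [0.563 0.149 0.072]
blue [0.5792 0.3253 0.0679] [0.0014 0.0014] [0.578 0.323 0.072]
mouth [ 0.5325 -0.225   0.0517] [0.0004 0.0004] [ 0.531 -0.22   0.072]
lamp [ 0.5229 -0.1475  0.0481] [0.0009 0.0009] [ 0.521 -0.143  0.072]
det [ 0.544  -0.3023  0.0547] [0.0029 0.0029] [ 0.543 -0.3    0.072]
```

Request:
carry_out([
  {"dx": 9.8, "dy": -9.9, "dz": 0, "claw": 0},
  {"dx": 9.8, "dy": -9.9, "dz": 0, "claw": 0},
  {"dx": 9.8, "dy": -9.9, "dz": 0, "claw": 0},
  {"dx": 9.8, "dy": -9.9, "dz": 0, "claw": 0},
  {"dx": 9.8, "dy": -9.9, "dz": 0, "claw": 0},
  {"dx": 9.8, "dy": -9.9, "dz": 0, "claw": 0},
  {"dx": 9.8, "dy": -9.9, "dz": 0, "claw": 0},
  {"dx": 9.8, "dy": -9.9, "dz": 0, "claw": 0},
  {"dx": 9.8, "dy": -9.9, "dz": 0, "claw": 0},
  {"dx": 9.8, "dy": -9.9, "dz": 0, "claw": 0},
  {"dx": 9.8, "dy": -9.9, "dz": 0, "claw": 0},
  {"dx": 9.8, "dy": -9.9, "dz": 0, "claw": 0},
])

```text
$.motion[0]: bad value
```

Request:
carry_out([
  {"dx": 0},
  {"dx": 0},
  {"dx": 0},
])

```text
$.motion[0]: bad value
```

Run:
```python
from h import *
w=grab('wrist','w1');o=robot.get_obs(); print(o['time'],o['tool_pos'],o['tcp_rot'],o['qpos'].round(3))
print(-np.array(w['R']).T@np.array(w['t']))
print([proj(w,np.array(p),True) for p in ((.549,.235,.076),(.5635,.15,.076),(.579,.324,.076))])
```

```text
0.2 [0.15686917 0.63044985 0.2218996 ] [-2.27258240e-05  1.21595585e-01  9.92579561e-01 -5.73163625e-04] [-1.313  0.322 -0.07   1.451  0.023  1.371 -0.057]
[0.09130776 0.64723071 0.38246355]
[(np.float64(138.5831760510251), np.float64(514.8924431631949)), (np.float64(105.28101850867645), np.float64(515.1005582354029)), (np.float64(192.93919682432767), np.float64(527.9172724576601))]
```

View pics/w1.png

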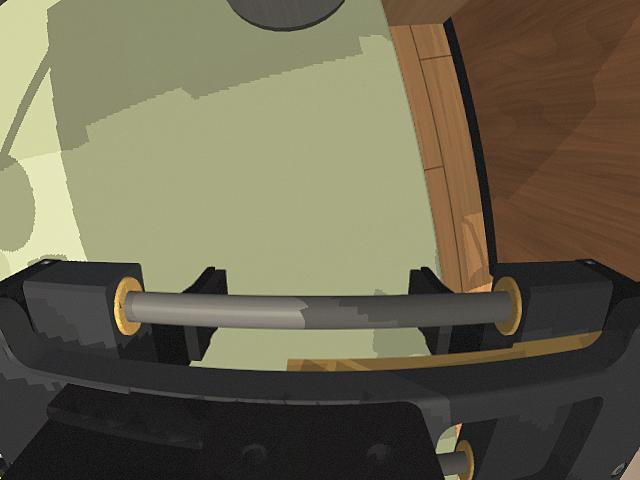

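The wrist view shows only the table; the fingers fill rows 260 and below. Rows need every field. I'll place the camera, not the TCP, over the amber cell.

Request:
carry_out([
  {"dx": 11, "dy": -10.2, "dz": 0, "wx": 0, "wy": 0, "wz": 0, "claw": 0},
  {"dx": 11, "dy": -10.2, "dz": 0, "wx": 0, "wy": 0, "wz": 0, "claw": 0},
  {"dx": 11, "dy": -10.2, "dz": 0, "wx": 0, "wy": 0, "wz": 0, "claw": 0},
  {"dx": 11, "dy": -10.2, "dz": 0, "wx": 0, "wy": 0, "wz": 0, "claw": 0},
  {"dx": 11, "dy": -10.2, "dz": 0, "wx": 0, "wy": 0, "wz": 0, "claw": 0},
  {"dx": 11, "dy": -10.2, "dz": 0, "wx": 0, "wy": 0, "wz": 0, "claw": 0},
  {"dx": 11, "dy": -10.2, "dz": 0, "wx": 0, "wy": 0, "wz": 0, "claw": 0},
  {"dx": 11, "dy": -10.2, "dz": 0, "wx": 0, "wy": 0, "wz": 0, "claw": 0},
  {"dx": 11, "dy": -10.2, "dz": 0, "wx": 0, "wy": 0, "wz": 0, "claw": 0},
  {"dx": 11, "dy": -10.2, "dz": 0, "wx": 0, "wy": 0, "wz": 0, "claw": 0},
  {"dx": 11, "dy": -10.2, "dz": 0, "wx": 0, "wy": 0, "wz": 0, "claw": 0},
  {"dx": 11, "dy": -10.2, "dz": 0, "wx": 0, "wy": 0, "wz": 0, "claw": 0},
], squeeze=15)

```text
time: 1.4
tool_pos: [0.598, 0.2214, 0.2226]
tcp_rot: [0.0, 0.121, 0.993, 0.0]
ft_force: [0.7, 1.2, -0.5]
opening: 0.0873
```

Run:
```python
from h import *
import time
grab('wrist','w1');w=grab('wrist','w1');o=robot.get_obs(); print(o['time'],o['tool_pos'],o['tcp_rot'],o['qpos'].round(3),o['qd'].round(3))
print(-np.array(w['R']).T@np.array(w['t']))
print([np.round(proj(w,np.array(p),True)) for p in ((.549,.235,.076),(.5635,.15,.076),(.579,.324,.076))])
```

```text
1.5 [0.60190579 0.21339292 0.22218986] [ 0.00181835  0.12775602  0.99180053 -0.00260855] [-0.635  0.299  0.311  1.495 -0.086  1.361  0.996] [-0.056 -0.03  -0.081  0.034 -0.048  0.027 -0.059]
[0.53818126 0.22944898 0.38258215]
[array([329., 151.]), array([236., 195.]), array([439., 162.])]
```

View pics/w1.png

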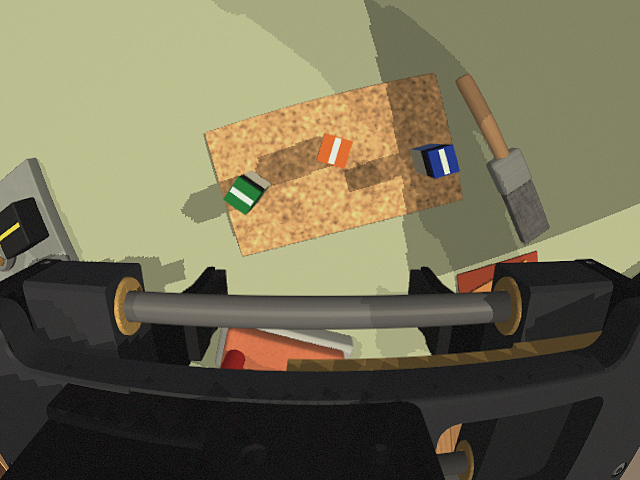

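Wrist view: amber top with white stripe at about (335,151), green (245,193), blue (443,160), both clear by over 60 mm.

```bash
cat >> h.py <<'E'
def amber_px(im,win):
    u0,u1,v0,v1=win; c=im['color'][v0:v1,u0:u1]; hsv=cv2.cvtColor(c,cv2.COLOR_RGB2HSV)
    m=((hsv[...,0]<13)&(hsv[...,1]>170)&(hsv[...,2]>150)).astype(np.uint8)
    w=((hsv[...,1]<70)&(hsv[...,2]>170)).astype(np.uint8)
    return m,w
E
python3 - <<'E'
from h import *
w=grab('wrist','w2');o=robot.get_obs(); print(o['tool_pos'],o['qd'].round(3))
W=(310,365,125,180); m,st=amber_px(w,W)
full=cv2.morphologyEx(m|st,cv2.MORPH_OPEN,np.ones((3,3))); n,l,S,C=cv2.connectedComponentsWithStats(full); print(m.sum(),st.sum(),S[1:])
k=1+np.argmax(S[1:,4]); v,u=np.nonzero(l==k)
for z in (.076,.072):
    P=np.array([plane(w,a+W[0],b+W[2],z,True)[:2] for a,b in zip(u,v)])
    (c,s,a)=cv2.minAreaRect((P*1e4).astype(np.float32)); print(z,np.array(c)/1e4,np.array(s)/1e4,a, P.mean(0))
vs,us=np.nonzero((st>0)&(l==k)); P=np.array([plane(w,a+W[0],b+W[2],.076,True)[:2] for a,b in zip(us,vs)])
print('stripe',P.mean(0),len(P)); U=np.linalg.svd(P-P.mean(0))[2][0]; print('ang',np.degrees(np.arctan2(U[1],U[0])))
t=load('t0');s=load('s0'); rs=[ray(w,u.mean()+W[0],v.mean()+W[2],True)]
for im,WW in ((t,(205,225,253,273)),(s,(433,455,213,235))):
    m,st=amber_px(im,WW); full=m|st; n,l,S,C=cv2.connectedComponentsWithStats(full); k=1+np.argmax(S[1:,4]); print(C[k]+[WW[0],WW[2]],S[k]); rs.append(ray(im,*(C[k]+[WW[0],WW[2]])))
print(tri(rs[:2]),tri(rs))
E
```

```text
[0.59931756 0.21771645 0.22203302] [-0.052 -0.023 -0.074  0.022 -0.035  0.009 -0.014]
631 158 [[  5  13  35  34 773]]
0.076 [0.5493249  0.23892993] [0.02389686 0.02349088] 59.03315734863281 [0.54913882 0.23901462]
0.072 [0.549498   0.23902339] [0.02420858 0.0237973 ] 59.03309631347656 [0.54930951 0.23910921]
stripe [0.54911764 0.23920188] 155
ang -30.57550785494333
[216.77777778 264.88888889] [ 9  8  6  8 18]
[447.41666667 223.375     ] [12  7  6  7 24]
(array([0.55056822, 0.24062745, 0.01900179]), [np.float64(0.001044384896829114), np.float64(0.001044384896828991)]) (array([0.54742753, 0.23839034, 0.06847931]), [np.float64(0.0021829479570368376), np.float64(0.008307756649231616), np.float64(0.007169816304579674)])
```

Request:
carry_out([
  {"dx": 0.2, "dy": -0.35, "dz": -1.5, "wx": 0, "wy": 0, "wz": -3.34, "claw": 0},
  {"dx": 0.2, "dy": -0.35, "dz": -1.5, "wx": 0, "wy": 0, "wz": -3.34, "claw": 0},
  {"dx": 0.2, "dy": -0.35, "dz": -1.5, "wx": 0, "wy": 0, "wz": -3.34, "claw": 0},
  {"dx": 0.2, "dy": -0.35, "dz": -1.5, "wx": 0, "wy": 0, "wz": -3.34, "claw": 0},
  {"dx": 0.2, "dy": -0.35, "dz": -1.5, "wx": 0, "wy": 0, "wz": -3.34, "claw": 0},
  {"dx": 0.2, "dy": -0.35, "dz": -1.5, "wx": 0, "wy": 0, "wz": -3.34, "claw": 0},
  {"dx": 0.2, "dy": -0.35, "dz": -1.5, "wx": 0, "wy": 0, "wz": -3.34, "claw": 0},
  {"dx": 0.2, "dy": -0.35, "dz": -1.5, "wx": 0, "wy": 0, "wz": -3.34, "claw": 0},
])

```text
time: 2.35
tool_pos: [0.6051, 0.209, 0.1632]
tcp_rot: [0.0, 0.264, 0.964, 0.0]
ft_force: [0.1, 0.6, 0.2]
opening: 0.0872
```

```bash
cat >> h.py <<'E'
def measure(im,guess,z=.076,h=35):
    p=np.round(proj(im,np.array([*guess,z]),True)).astype(int); W=(p[0]-h,p[0]+h,p[1]-h,p[1]+h); m,st=amber_px(im,W)
    full=cv2.morphologyEx(m|st,cv2.MORPH_OPEN,np.ones((3,3))); n,l,S,C=cv2.connectedComponentsWithStats(full); k=1+np.argmax(S[1:,4]); v,u=np.nonzero(l==k)
    P=np.array([plane(im,a+W[0],b+W[2],z,True)[:2] for a,b in zip(u,v)])
    c,s,a=cv2.minAreaRect((P*1e4).astype(np.float32))
    vs,us=np.nonzero((st>0)&(l==k)); Q=np.array([plane(im,a_+W[0],b+W[2],z,True)[:2] for a_,b in zip(us,vs)]); U=np.linalg.svd(Q-Q.mean(0))[2][0]
    print('rect',np.array(c)/1e4,np.array(s)/1e4,a,'mean',P.mean(0),'stripe',np.degrees(np.arctan2(U[1],U[0])))
    return ray(im,u.mean()+W[0],v.mean()+W[2],True)
E
python3 - <<'E'
from h import *
o=robot.get_obs(); print(o['time'],o['tool_pos'],o['tcp_rot'],o['qd'].round(3),o['ft_force'])
w2=load('w2'); w3=grab('wrist','w3'); r=[measure(i,(.549,.239)) for i in (w2,w3)]
print(tri(r)); print(-np.array(w3['R']).T@w3['t'])
s=load('s0'); 
print(tri(r+[ray(s,443,223)]))
E
```

```text
2.35 [0.60507816 0.2090382  0.16317681] [3.51441250e-04 2.64117149e-01 9.64490470e-01 3.74988529e-04] [-0.001  0.004  0.002  0.004 -0.    -0.001 -0.002] [0.11656618 0.55049204 0.20402105]
rect [0.5493249  0.23892993] [0.02389686 0.02349088] 59.03315734863281 mean [0.54913882 0.23901462] stripe -30.57550785494333
rect [0.54941602 0.2392489 ] [0.02325894 0.02340896] 59.169044494628906 mean [0.54927221 0.2391938 ] stripe -32.06220782755224
(array([0.54932903, 0.23910944, 0.07162534]), [np.float64(1.095851071412178e-06), np.float64(1.095851071559118e-06)])
[0.54677531 0.2437161  0.32394335]
(array([0.54903125, 0.23802523, 0.07130545]), [np.float64(0.0011342326849820281), np.float64(0.0011198849768920738), np.float64(0.0022534234120964)])
```

Two wrist views agree: amber at (0.5493, 0.2391), top ≈72–76 mm high, jaw axis 59.2°. Approach and grasp.

Request:
carry_out([
  {"dx": -1.395, "dy": 0.75, "dz": 0, "wx": 0, "wy": 0, "wz": 0, "claw": 0},
  {"dx": -1.395, "dy": 0.75, "dz": 0, "wx": 0, "wy": 0, "wz": 0, "claw": 0},
  {"dx": -1.395, "dy": 0.75, "dz": 0, "wx": 0, "wy": 0, "wz": 0, "claw": 0},
  {"dx": -1.395, "dy": 0.75, "dz": -0.8, "wx": 0, "wy": 0, "wz": 0, "claw": 0},
  {"dx": -1.395, "dy": 0.75, "dz": -1.6, "wx": 0, "wy": 0, "wz": 0, "claw": 0},
  {"dx": -1.395, "dy": 0.75, "dz": -2.3, "wx": 0, "wy": 0, "wz": 0, "claw": 0},
  {"dx": -1.395, "dy": 0.75, "dz": -2.9, "wx": 0, "wy": 0, "wz": 0, "claw": 0},
  {"dx": -1.395, "dy": 0.75, "dz": -2.9, "wx": 0, "wy": 0, "wz": 0, "claw": 0},
  {"dx": -1.395, "dy": 0.75, "dz": -2.9, "wx": 0, "wy": 0, "wz": 0, "claw": 0},
  {"dx": -1.395, "dy": 0.75, "dz": -2.9, "wx": 0, "wy": 0, "wz": 0, "claw": 0},
])

```text
time: 3.4
tool_pos: [0.5508, 0.2389, 0.0484]
tcp_rot: [0.001, 0.265, 0.964, 0.001]
ft_force: [1.0, 0.9, -0.1]
opening: 0.0872
```

Request:
carry_out([
  {"dx": 0, "dy": 0, "dz": 0, "wx": 0, "wy": 0, "wz": 0, "claw": 0.5},
  {"dx": 0, "dy": 0, "dz": 0, "wx": 0, "wy": 0, "wz": 0, "claw": 0.8},
  {"dx": 0, "dy": 0, "dz": 0, "wx": 0, "wy": 0, "wz": 0, "claw": 0.8},
  {"dx": 0, "dy": 0, "dz": 0, "wx": 0, "wy": 0, "wz": 0, "claw": 1},
  {"dx": 0, "dy": 0, "dz": 0, "wx": 0, "wy": 0, "wz": 0, "claw": 1},
  {"dx": 0, "dy": 0, "dz": 0, "wx": 0, "wy": 0, "wz": 0, "claw": 1},
  {"dx": 0, "dy": 0, "dz": 0, "wx": 0, "wy": 0, "wz": 0, "claw": 1},
  {"dx": 0, "dy": 0, "dz": 0, "wx": 0, "wy": 0, "wz": 0, "claw": 1},
  {"dx": 0, "dy": 0, "dz": 0, "wx": 0, "wy": 0, "wz": 0, "claw": 1},
  {"dx": 0, "dy": 0, "dz": 0, "wx": 0, "wy": 0, "wz": 0, "claw": 1},
], squeeze=30)

```text
time: 4.4
tool_pos: [0.5491, 0.2388, 0.0465]
tcp_rot: [0.0, 0.264, 0.964, 0.0]
ft_force: [-0.1, 0.4, -0.2]
opening: 0.0238
```

Request:
carry_out([
  {"dx": 0, "dy": 0, "dz": 0.8, "wx": 0, "wy": 0, "wz": 0, "claw": 1},
  {"dx": 0, "dy": 0, "dz": 1.7, "wx": 0, "wy": 0, "wz": 0, "claw": 1},
  {"dx": 0, "dy": 0, "dz": 2.95, "wx": 0, "wy": 0, "wz": 0, "claw": 1},
  {"dx": 0, "dy": 0, "dz": 2.95, "wx": 0, "wy": 0, "wz": 0, "claw": 1},
  {"dx": 0, "dy": -1.1, "dz": 2.95, "wx": 0, "wy": 0, "wz": 0, "claw": 1},
  {"dx": 0.2, "dy": -2.2, "dz": 2.95, "wx": 0, "wy": 0, "wz": 0, "claw": 1},
  {"dx": 0.3, "dy": -3.3, "dz": 2.95, "wx": 0, "wy": 0, "wz": 0, "claw": 1},
  {"dx": 0.4, "dy": -4.4, "dz": 2.95, "wx": 0, "wy": 0, "wz": 0, "claw": 1},
  {"dx": 0.5, "dy": -5.5, "dz": 2.95, "wx": 0, "wy": 0, "wz": 0, "claw": 1},
  {"dx": 0.6, "dy": -6.6, "dz": 2.95, "wx": 0, "wy": 0, "wz": 0, "claw": 1},
  {"dx": 0.7, "dy": -7.7, "dz": 2.95, "wx": 0, "wy": 0, "wz": 0, "claw": 1},
  {"dx": 0.8, "dy": -8.8, "dz": 2.95, "wx": 0, "wy": 0, "wz": 0, "claw": 1},
])

```text
time: 5.6
tool_pos: [0.5807, -0.1148, 0.1641]
tcp_rot: [-0.0, 0.264, 0.964, 0.0]
ft_force: [0.9, 0.6, -1.5]
opening: 0.0242
```

Request:
carry_out([
  {"dx": 0.1, "dy": -1.1, "dz": 0, "wx": 0, "wy": 0, "wz": 0, "claw": 1},
  {"dx": 0.2, "dy": -2.2, "dz": 0, "wx": 0, "wy": 0, "wz": 0, "claw": 1},
  {"dx": 0.2, "dy": -3.6, "dz": 0, "wx": 0, "wy": 0, "wz": 0, "claw": 1},
  {"dx": 0.2, "dy": -3.6, "dz": 0, "wx": 0, "wy": 0, "wz": 0, "claw": 1},
  {"dx": 0.2, "dy": -3.6, "dz": 0, "wx": 0, "wy": 0, "wz": 0, "claw": 1},
  {"dx": 0.2, "dy": -3.6, "dz": 0, "wx": 0, "wy": 0, "wz": 0, "claw": 1},
  {"dx": 0.2, "dy": -3.6, "dz": 0, "wx": 0, "wy": 0, "wz": 0, "claw": 1},
  {"dx": 0.2, "dy": -3.6, "dz": 0, "wx": 0, "wy": 0, "wz": 0, "claw": 1},
  {"dx": 0.2, "dy": -3.6, "dz": 0, "wx": 0, "wy": 0, "wz": 0, "claw": 1},
])

```text
time: 6.5
tool_pos: [0.5895, -0.2558, 0.1646]
tcp_rot: [0.0, 0.263, 0.965, 0.0]
ft_force: [1.1, 0.3, -1.5]
opening: 0.0239
```

Run:
```python
from h import *
o=robot.get_obs(); print(o['time'],o['tool_pos'],o['tcp_rot'],o['qd'].round(3),o['qpos'].round(2),o['ft_force'],o['opening'])
w=grab('wrist','w4'); print(-np.array(w['R']).T@w['t']); p=np.array(proj(w,np.array([.532,-.222,.066]),True)).round().astype(int); print(p)
a,b=max(p[0]-120,0),max(p[1]-90,0); print(a,b)
cv2.imwrite('pics/c4.png',cv2.resize(w['color'][b:b+180,a:a+240,::-1],None,fx=3.3333,fy=3.3333,interpolation=cv2.INTER_CUBIC))
```

```text
6.5 [ 0.58952236 -0.25575844  0.16463334] [8.32759897e-05 2.63454412e-01 9.64671794e-01 3.09171885e-04] [ 0.006  0.002  0.005 -0.003  0.001  0.     0.   ] [-0.1   0.38  0.6   1.57 -0.22  1.27  1.57] [ 1.09546189  0.25523347 -1.47550933] 0.02386920556424077
[ 0.53125713 -0.221209    0.32540912]
[317 144]
197 54
```

View pics/c4.png

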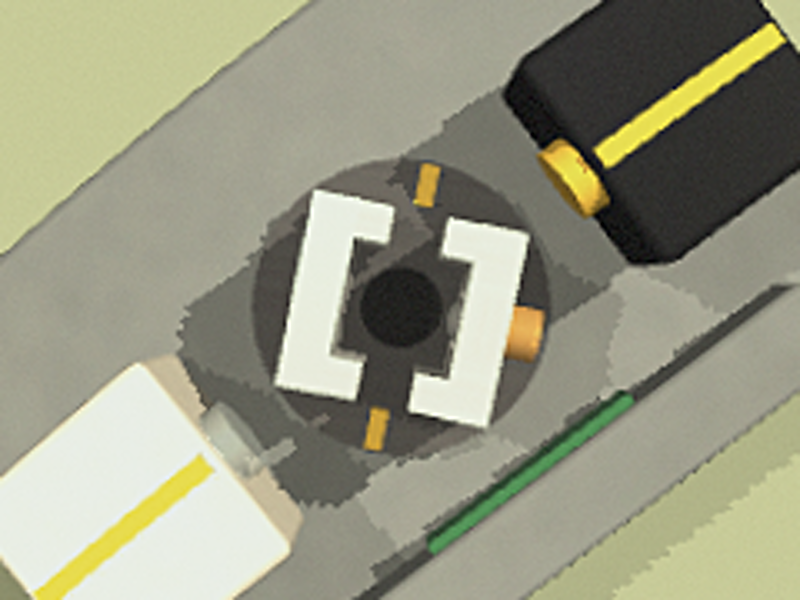

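Crop: the two white wall tops (pocket centre ≈ crop (401,308)), open slots up/down with gold marks (427,185)/(377,428), spring ball at the right (525,332), lamp upper right, detector lower left. The slots are turned from the yellow beam stripes.

```bash
cat >> h.py <<'E'
def mouth(im,px,z=.066,hw=48):
    a,b=px[0]-hw,px[1]-hw; c=im['color'][b:b+2*hw,a:a+2*hw]; h=cv2.cvtColor(c,cv2.COLOR_RGB2HSV)
    m=((h[...,1]<45)&(h[...,2]>195)).astype(np.uint8)
    n,l,S,C=cv2.connectedComponentsWithStats(m); ks=[k for k in range(1,n) if S[k,4]>150 and np.hypot(*(C[k]-hw))<33]; print(S[ks].tolist())
    v,u=np.nonzero(np.isin(l,ks)); P=np.array([plane(im,x+a,y+b,z,True)[:2] for x,y in zip(u,v)])
    r=cv2.minAreaRect((P*1e4).astype(np.float32)); print(z,'rect',np.array(r[0])/1e4,np.array(r[1])/1e4,r[2],'mean',P.mean(0)); return ray(im,u.mean()+a,v.mean()+b,True)
def yellow(im,z=.065):
    h=cv2.cvtColor(im['color'],cv2.COLOR_RGB2HSV); m=((abs(h[...,0].astype(int)-27)<5)&(h[...,1]>150)&(h[...,2]>130)).astype(np.uint8)
    n,l,S,C=cv2.connectedComponentsWithStats(m); Q=[]
    for k in range(1,n):
        if 60<S[k,4]<600 and C[k][1]<250:
            v,u=np.nonzero(l==k); P=np.array([plane(im,x,y,z,True)[:2] for x,y in zip(u,v)]); U=np.linalg.svd(P-P.mean(0))[2][0]
            print('yel',C[k].round(),S[k,4],P.mean(0),np.degrees(np.arctan2(U[1],U[0])),np.ptp((P-P.mean(0))@U)); Q.append(P.mean(0))
    return Q
E
python3 - <<'E'
from h import *
w=load('w4'); mouth(w,(317,146)); yellow(w); X=[]
# gold marks
for cx,cy in ((427,185),(377,428)): print(plane(w,197+cx/3.3333,54+cy/3.3333,.066,True))
E
```

```text
[[11, 13, 35, 63, 1090], [51, 21, 36, 63, 1078]]
0.066 rect [ 0.53301279 -0.22258711] [0.04546111 0.04182445] 47.91571044921875 mean [ 0.53292462 -0.22265398]
yel [403.  82.] 490 [ 0.52312724 -0.14639478] -82.52789506220427 0.04965426210065725
yel [369. 106.] 121 [ 0.52655949 -0.1768285 ] 9.940819863220213 0.011011390075923406
yel [234. 213.] 366 [ 0.54288489 -0.29886859] 97.42987544484656 0.04891526315682898
[ 0.51382477 -0.20479253  0.066     ]
[ 0.55250696 -0.23970541  0.066     ]
```

Pocket centre (0.5330, −0.2226) is confirmed by the stripes' midpoint. The beam axis lies at 97.45° and mouth y at 137.9°, so the carrier is at about 0.706 rad. The cell needs a −11.5° turn. Next I go above the mouth.

Request:
carry_out([
  {"dx": -0.7, "dy": 0.41, "dz": 0, "wx": 0, "wy": 0, "wz": -1.2, "claw": 1},
  {"dx": -1.41, "dy": 0.825, "dz": 0, "wx": 0, "wy": 0, "wz": -2.31, "claw": 1},
  {"dx": -1.41, "dy": 0.825, "dz": -0.4, "wx": 0, "wy": 0, "wz": -2.31, "claw": 1},
  {"dx": -1.41, "dy": 0.825, "dz": -0.8, "wx": 0, "wy": 0, "wz": -2.31, "claw": 1},
  {"dx": -1.41, "dy": 0.825, "dz": -1.2, "wx": 0, "wy": 0, "wz": -2.31, "claw": 1},
  {"dx": -1.41, "dy": 0.825, "dz": -1.2, "wx": 0, "wy": 0, "wz": -2.31, "claw": 1},
  {"dx": -1.41, "dy": 0.825, "dz": -1.2, "wx": 0, "wy": 0, "wz": -2.31, "claw": 1},
  {"dx": -1.41, "dy": 0.825, "dz": -1.2, "wx": 0, "wy": 0, "wz": -2.31, "claw": 1},
  {"dx": -1.41, "dy": 0.825, "dz": -1.2, "wx": 0, "wy": 0, "wz": -2.31, "claw": 1},
  {"dx": -1.41, "dy": 0.825, "dz": -1.2, "wx": 0, "wy": 0, "wz": -2.31, "claw": 1},
])

```text
time: 7.55
tool_pos: [0.5331, -0.2244, 0.1171]
tcp_rot: [0.001, 0.36, 0.933, 0.0]
ft_force: [0.4, -0.6, -1.0]
opening: 0.0237
```

```bash
cat >> h.py <<'E'
def st():
    o=robot.get_obs(); q=o['tcp_rot']; print(o['time'],'pos',o['tool_pos'].round(5),'jaw',(2*np.degrees(np.arctan2(q[2],q[1]))-90).round(2),'tilt',np.round(2*q[[0,3]],4),'F',o['ft_force'].round(2),'M',o['torque'].round(3),o['opening'].round(4),'qd',abs(o['qd']).max().round(3))
E
python3 - <<'E'
from h import *
st(); grab('scene','s5'); im=load('s5'); u,v=map(int,proj(im,np.array([.533,-.2226,.09])))
print(u,v); cv2.imwrite('pics/c5.png',cv2.resize(im['color'][v-60:v+40,u-70:u+70,::-1],None,fx=5,fy=5,interpolation=cv2.INTER_CUBIC))
E
```

```text
Traceback (most recent call last):
  File "h.py", line 52, in st
    o=robot.get_obs(); q=o['tcp_rot']; print(o['time'],'pos',o['tool_pos'].round(5),'jaw',(2*np.degrees(np.arctan2(q[2],q[1]))-90).round(2),'tilt',np.round(2*q[[0,3]],4),'F',o['ft_force'].round(2),'M',o['torque'].round(3),o['opening'].round(4),'qd',abs(o['qd']).max().round(3))
                                                                                                                                                                                                                              ^^^^^^^^^^^^^^^^^^
AttributeError: 'float' object has no attribute 'round'
```

Request:
carry_out([
  {"dx": 0, "dy": 0, "dz": 0, "wx": 0, "wy": 0, "wz": 0, "claw": 1},
  {"dx": 0, "dy": 0, "dz": 0, "wx": 0, "wy": 0, "wz": 0, "claw": 1},
  {"dx": 0, "dy": 0, "dz": 0, "wx": 0, "wy": 0, "wz": 0, "claw": 1},
  {"dx": 0, "dy": 0, "dz": 0, "wx": 0, "wy": 0, "wz": 0, "claw": 1},
])

```text
time: 7.95
tool_pos: [0.5327, -0.2242, 0.1166]
tcp_rot: [0.0, 0.36, 0.933, 0.0]
ft_force: [-0.7, 0.3, -1.3]
opening: 0.0239
```

```bash
sed -i "s/o\['opening'\].round(4)/round(float(o['opening']),4)/; s/print(o\['time'\]/print(round(float(o['time']),2)/" h.py
python3 - <<'E'
from h import *
st(); grab('scene','s5'); im=load('s5'); u,v=map(int,proj(im,np.array([.533,-.2226,.09])))
print(u,v); cv2.imwrite('pics/c5.png',cv2.resize(im['color'][v-60:v+40,u-70:u+70,::-1],None,fx=5,fy=5,interpolation=cv2.INTER_CUBIC)); st()
E
```

```text
7.95 pos [ 0.53271 -0.22415  0.11663] jaw 47.78 tilt [0.0001 0.0001] F [-0.72  0.34 -1.27] M [-0.062  0.009 -0.057] 0.0239 qd 0.002
229 200
8.0 pos [ 0.53268 -0.22415  0.11661] jaw 47.78 tilt [0.0001 0.0001] F [ 0.26  0.37 -0.46] M [-0.038  0.023  0.053] 0.0236 qd 0.002
```

View pics/c5.png

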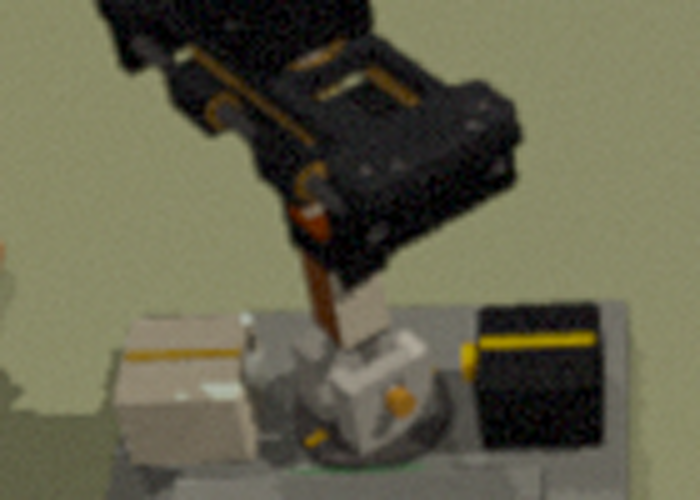

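Scene crop: the cell hangs upright just above the pocket, amber face left, frosted face front. The measured y is 1.3 mm off target. I correct that, then enter gently.

Request:
carry_out([
  {"dx": 0, "dy": 0.034, "dz": 0, "wx": 0, "wy": 0, "wz": 0, "claw": 1},
  {"dx": 0, "dy": 0.034, "dz": 0, "wx": 0, "wy": 0, "wz": 0, "claw": 1},
  {"dx": 0, "dy": 0.034, "dz": -0.1, "wx": 0, "wy": 0, "wz": 0, "claw": 1},
  {"dx": 0, "dy": 0.034, "dz": -0.15, "wx": 0, "wy": 0, "wz": 0, "claw": 1},
  {"dx": 0, "dy": 0.034, "dz": -0.2, "wx": 0, "wy": 0, "wz": 0, "claw": 1},
  {"dx": 0, "dy": 0.034, "dz": -0.25, "wx": 0, "wy": 0, "wz": 0, "claw": 1},
  {"dx": 0, "dy": 0.034, "dz": -0.28, "wx": 0, "wy": 0, "wz": 0, "claw": 1},
  {"dx": 0, "dy": 0.034, "dz": -0.3, "wx": 0, "wy": 0, "wz": 0, "claw": 1},
  {"dx": 0, "dy": 0.034, "dz": -0.3, "wx": 0, "wy": 0, "wz": 0, "claw": 1},
  {"dx": 0, "dy": 0.034, "dz": -0.3, "wx": 0, "wy": 0, "wz": 0, "claw": 1},
])

```text
time: 9.0
tool_pos: [0.5328, -0.2228, 0.1046]
tcp_rot: [0.0, 0.36, 0.933, 0.0]
ft_force: [-0.2, 0.4, -1.4]
opening: 0.0237
```

```bash
python3 -c "
from h import *
st()"
```

```text
9.0 pos [ 0.53275 -0.22281  0.10465] jaw 47.78 tilt [0.0002 0.0001] F [-0.24  0.38 -1.45] M [-0.002  0.049 -0.059] 0.0237 qd 0.002
```

Request:
carry_out([
  {"dx": 0, "dy": 0, "dz": -0.05, "wx": 0, "wy": 0, "wz": 0, "claw": 1},
  {"dx": 0, "dy": 0, "dz": -0.1, "wx": 0, "wy": 0, "wz": 0, "claw": 1},
  {"dx": 0, "dy": 0, "dz": -0.15, "wx": 0, "wy": 0, "wz": 0, "claw": 1},
  {"dx": 0, "dy": 0, "dz": -0.18, "wx": 0, "wy": 0, "wz": 0, "claw": 1},
  {"dx": 0, "dy": 0, "dz": -0.18, "wx": 0, "wy": 0, "wz": 0, "claw": 1},
  {"dx": 0, "dy": 0, "dz": -0.18, "wx": 0, "wy": 0, "wz": 0, "claw": 1},
])

```text
time: 9.6
tool_pos: [0.5327, -0.2229, 0.0974]
tcp_rot: [-0.0, 0.36, 0.933, -0.0]
ft_force: [-0.9, 0.4, -1.1]
opening: 0.0239
```

Request:
carry_out([
  {"dx": 0, "dy": 0, "dz": -0.03, "wx": 0, "wy": 0, "wz": 0, "claw": 1},
  {"dx": 0, "dy": 0, "dz": -0.05, "wx": 0, "wy": 0, "wz": 0, "claw": 1},
  {"dx": 0, "dy": 0, "dz": -0.05, "wx": 0, "wy": 0, "wz": 0, "claw": 1},
  {"dx": 0, "dy": 0, "dz": -0.05, "wx": 0, "wy": 0, "wz": 0, "claw": 1},
])

```text
time: 10.0
tool_pos: [0.5327, -0.2228, 0.0954]
tcp_rot: [0.0, 0.36, 0.933, 0.0]
ft_force: [-0.2, -1.0, -1.0]
opening: 0.0239
```

Request:
carry_out([
  {"dx": 0, "dy": 0, "dz": -0.03, "wx": 0, "wy": 0, "wz": 0, "claw": 1},
  {"dx": 0, "dy": 0, "dz": -0.05, "wx": 0, "wy": 0, "wz": 0, "claw": 1},
  {"dx": 0, "dy": 0, "dz": -0.05, "wx": 0, "wy": 0, "wz": 0, "claw": 1},
  {"dx": 0, "dy": 0, "dz": -0.05, "wx": 0, "wy": 0, "wz": 0, "claw": 1},
])

```text
time: 10.4
tool_pos: [0.5327, -0.2228, 0.0933]
tcp_rot: [-0.0, 0.36, 0.933, 0.0]
ft_force: [0.6, -0.4, -1.0]
opening: 0.0237
```

Request:
carry_out([
  {"dx": 0, "dy": 0, "dz": -0.03, "wx": 0, "wy": 0, "wz": 0, "claw": 1},
  {"dx": 0, "dy": 0, "dz": -0.05, "wx": 0, "wy": 0, "wz": 0, "claw": 1},
  {"dx": 0, "dy": 0, "dz": -0.05, "wx": 0, "wy": 0, "wz": 0, "claw": 1},
  {"dx": 0, "dy": 0, "dz": -0.05, "wx": 0, "wy": 0, "wz": 0, "claw": 1},
])

```text
time: 10.8
tool_pos: [0.5325, -0.2231, 0.0913]
tcp_rot: [-0.0, 0.36, 0.933, -0.0]
ft_force: [-0.6, -1.2, -1.0]
opening: 0.0237
```

Request:
carry_out([
  {"dx": 0, "dy": 0, "dz": -0.03, "wx": 0, "wy": 0, "wz": 0, "claw": 1},
  {"dx": 0, "dy": 0, "dz": -0.05, "wx": 0, "wy": 0, "wz": 0, "claw": 1},
  {"dx": 0, "dy": 0, "dz": -0.05, "wx": 0, "wy": 0, "wz": 0, "claw": 1},
  {"dx": 0, "dy": 0, "dz": -0.05, "wx": 0, "wy": 0, "wz": 0, "claw": 1},
])

```text
time: 11.2
tool_pos: [0.5325, -0.2233, 0.0894]
tcp_rot: [0.0, 0.36, 0.933, -0.0]
ft_force: [-1.7, -2.4, -0.4]
opening: 0.0241
```

Request:
carry_out([
  {"dx": 0, "dy": 0, "dz": -0.03, "wx": 0, "wy": 0, "wz": 0, "claw": 1},
  {"dx": 0, "dy": 0, "dz": -0.04, "wx": 0, "wy": 0, "wz": 0, "claw": 1},
  {"dx": 0, "dy": 0, "dz": -0.04, "wx": 0, "wy": 0, "wz": 0, "claw": 1},
  {"dx": 0, "dy": 0, "dz": -0.04, "wx": 0, "wy": 0, "wz": 0, "claw": 1},
])

```text
time: 11.6
tool_pos: [0.5324, -0.2231, 0.0876]
tcp_rot: [-0.0, 0.36, 0.933, -0.0]
ft_force: [-2.1, -3.0, -1.0]
opening: 0.0238
```

Request:
carry_out([
  {"dx": 0, "dy": 0, "dz": -0.02, "wx": 0, "wy": 0, "wz": 0, "claw": 1},
  {"dx": 0, "dy": 0, "dz": -0.03, "wx": 0, "wy": 0, "wz": 0, "claw": 1},
  {"dx": 0, "dy": 0, "dz": -0.03, "wx": 0, "wy": 0, "wz": 0, "claw": 1},
  {"dx": 0, "dy": 0, "dz": -0.03, "wx": 0, "wy": 0, "wz": 0, "claw": 1},
])

```text
time: 12.0
tool_pos: [0.5325, -0.2228, 0.0864]
tcp_rot: [-0.0, 0.36, 0.933, -0.0]
ft_force: [-2.8, -2.3, -1.3]
opening: 0.0239
```

Request:
carry_out([
  {"dx": 0, "dy": 0, "dz": -0.02, "wx": 0, "wy": 0, "wz": 0, "claw": 1},
  {"dx": 0, "dy": 0, "dz": -0.02, "wx": 0, "wy": 0, "wz": 0, "claw": 1},
  {"dx": 0, "dy": 0, "dz": -0.02, "wx": 0, "wy": 0, "wz": 0, "claw": 1},
])

```text
time: 12.3
tool_pos: [0.5325, -0.2228, 0.0855]
tcp_rot: [-0.0, 0.36, 0.933, -0.0]
ft_force: [-1.8, -2.9, -0.9]
opening: 0.0236
```

Request:
carry_out([
  {"dx": 0, "dy": 0, "dz": -0.015, "wx": 0, "wy": 0, "wz": 0, "claw": 1},
  {"dx": 0, "dy": 0, "dz": -0.015, "wx": 0, "wy": 0, "wz": 0, "claw": 1},
  {"dx": 0, "dy": 0, "dz": -0.015, "wx": 0, "wy": 0, "wz": 0, "claw": 1},
])

```text
time: 12.6
tool_pos: [0.5325, -0.2228, 0.085]
tcp_rot: [-0.0, 0.36, 0.933, 0.0]
ft_force: [-2.2, -3.3, -2.0]
opening: 0.0239
```

Request:
carry_out([
  {"dx": 0, "dy": 0, "dz": -0.0125, "wx": 0, "wy": 0, "wz": 0, "claw": 1},
  {"dx": 0, "dy": 0, "dz": -0.0125, "wx": 0, "wy": 0, "wz": 0, "claw": 1},
  {"dx": 0, "dy": 0, "dz": -0.0125, "wx": 0, "wy": 0, "wz": 0, "claw": 1},
])

```text
time: 12.9
tool_pos: [0.5326, -0.2228, 0.0846]
tcp_rot: [-0.0, 0.36, 0.933, 0.0]
ft_force: [-2.7, -3.3, -1.5]
opening: 0.0239
```

Request:
carry_out([
  {"dx": 0, "dy": 0, "dz": -0.0125, "wx": 0, "wy": 0, "wz": 0, "claw": 1},
  {"dx": 0, "dy": 0, "dz": -0.0125, "wx": 0, "wy": 0, "wz": 0, "claw": 1},
  {"dx": 0, "dy": 0, "dz": -0.0125, "wx": 0, "wy": 0, "wz": 0, "claw": 1},
])

```text
time: 13.2
tool_pos: [0.5327, -0.2228, 0.0841]
tcp_rot: [0.0, 0.36, 0.933, 0.0]
ft_force: [-3.1, -2.8, -1.7]
opening: 0.0239
```

Request:
carry_out([
  {"dx": 0, "dy": 0, "dz": -0.0125, "wx": 0, "wy": 0, "wz": 0, "claw": 1},
  {"dx": 0, "dy": 0, "dz": -0.0125, "wx": 0, "wy": 0, "wz": 0, "claw": 1},
  {"dx": 0, "dy": 0, "dz": -0.0125, "wx": 0, "wy": 0, "wz": 0, "claw": 1},
])

```text
time: 13.5
tool_pos: [0.5327, -0.2228, 0.0836]
tcp_rot: [0.0, 0.36, 0.933, 0.0]
ft_force: [-1.6, -3.2, -1.0]
opening: 0.0237
```

Request:
carry_out([
  {"dx": 0, "dy": 0, "dz": -0.0125, "wx": 0, "wy": 0, "wz": 0, "claw": 1},
  {"dx": 0, "dy": 0, "dz": -0.0125, "wx": 0, "wy": 0, "wz": 0, "claw": 1},
  {"dx": 0, "dy": 0, "dz": -0.0125, "wx": 0, "wy": 0, "wz": 0, "claw": 1},
])

```text
time: 13.8
tool_pos: [0.5327, -0.2229, 0.0831]
tcp_rot: [0.0, 0.36, 0.933, -0.0]
ft_force: [-2.1, -3.5, -1.4]
opening: 0.0236
```

```bash
python3 -c "
from h import *
st()"
```

```text
13.8 pos [ 0.53269 -0.22287  0.08314] jaw 47.78 tilt [ 0.0001 -0.    ] F [-2.07 -3.46 -1.4 ] M [-0.83   0.568  0.051] 0.0236 qd 0.001
```

Request:
carry_out([
  {"dx": 0, "dy": 0, "dz": -0.0125, "wx": 0, "wy": 0, "wz": 0, "claw": 1},
  {"dx": 0, "dy": 0, "dz": -0.0125, "wx": 0, "wy": 0, "wz": 0, "claw": 1},
  {"dx": 0, "dy": 0, "dz": -0.0125, "wx": 0, "wy": 0, "wz": 0, "claw": 1},
])

```text
time: 14.1
tool_pos: [0.5327, -0.2229, 0.0827]
tcp_rot: [0.0, 0.36, 0.933, 0.0]
ft_force: [-2.0, -3.0, -1.4]
opening: 0.0239
```

Request:
carry_out([
  {"dx": 0, "dy": 0, "dz": -0.0125, "wx": 0, "wy": 0, "wz": 0, "claw": 1},
  {"dx": 0, "dy": 0, "dz": -0.0125, "wx": 0, "wy": 0, "wz": 0, "claw": 1},
  {"dx": 0, "dy": 0, "dz": -0.0125, "wx": 0, "wy": 0, "wz": 0, "claw": 1},
])

```text
time: 14.4
tool_pos: [0.5327, -0.2228, 0.0822]
tcp_rot: [0.0, 0.36, 0.933, 0.0]
ft_force: [-2.3, -2.9, -0.3]
opening: 0.0236
```

Request:
carry_out([
  {"dx": 0, "dy": 0, "dz": -0.0125, "wx": 0, "wy": 0, "wz": 0, "claw": 1},
  {"dx": 0, "dy": 0, "dz": -0.0125, "wx": 0, "wy": 0, "wz": 0, "claw": 1},
  {"dx": 0, "dy": 0, "dz": -0.0125, "wx": 0, "wy": 0, "wz": 0, "claw": 1},
])

```text
time: 14.7
tool_pos: [0.5327, -0.2228, 0.0817]
tcp_rot: [0.0, 0.36, 0.933, 0.0]
ft_force: [-2.6, -3.0, -0.4]
opening: 0.0236
```

Request:
carry_out([
  {"dx": 0, "dy": 0, "dz": -0.0125, "wx": 0, "wy": 0, "wz": 0, "claw": 1},
  {"dx": 0, "dy": 0, "dz": -0.0125, "wx": 0, "wy": 0, "wz": 0, "claw": 1},
  {"dx": 0, "dy": 0, "dz": -0.0125, "wx": 0, "wy": 0, "wz": 0, "claw": 1},
])

```text
time: 15.0
tool_pos: [0.5327, -0.2228, 0.0812]
tcp_rot: [0.0, 0.36, 0.933, 0.0]
ft_force: [-1.8, -2.9, -0.8]
opening: 0.0239
```

Request:
carry_out([
  {"dx": 0, "dy": 0, "dz": -0.0125, "wx": 0, "wy": 0, "wz": 0, "claw": 1},
  {"dx": 0, "dy": 0, "dz": -0.0125, "wx": 0, "wy": 0, "wz": 0, "claw": 1},
  {"dx": 0, "dy": 0, "dz": -0.0125, "wx": 0, "wy": 0, "wz": 0, "claw": 1},
])

```text
time: 15.3
tool_pos: [0.5326, -0.2228, 0.0805]
tcp_rot: [-0.0, 0.36, 0.933, -0.0]
ft_force: [-1.0, -2.9, -2.2]
opening: 0.0237
```

Request:
carry_out([
  {"dx": 0, "dy": 0, "dz": -0.0125, "wx": 0, "wy": 0, "wz": 0, "claw": 1},
  {"dx": 0, "dy": 0, "dz": -0.0125, "wx": 0, "wy": 0, "wz": 0, "claw": 1},
  {"dx": 0, "dy": 0, "dz": -0.0125, "wx": 0, "wy": 0, "wz": 0, "claw": 1},
])

```text
time: 15.6
tool_pos: [0.5327, -0.2228, 0.0802]
tcp_rot: [-0.0, 0.36, 0.933, 0.0]
ft_force: [-3.0, -3.0, -0.8]
opening: 0.0236
```

Request:
carry_out([
  {"dx": 0, "dy": 0, "dz": -0.0125, "wx": 0, "wy": 0, "wz": 0, "claw": 1},
  {"dx": 0, "dy": 0, "dz": -0.0125, "wx": 0, "wy": 0, "wz": 0, "claw": 1},
  {"dx": 0, "dy": 0, "dz": -0.0125, "wx": 0, "wy": 0, "wz": 0, "claw": 1},
])

```text
time: 15.9
tool_pos: [0.5326, -0.2228, 0.0795]
tcp_rot: [-0.0, 0.36, 0.933, -0.0]
ft_force: [-2.4, -2.8, -2.6]
opening: 0.0237
```

Request:
carry_out([
  {"dx": 0, "dy": 0, "dz": -0.0125, "wx": 0, "wy": 0, "wz": 0, "claw": 1},
  {"dx": 0, "dy": 0, "dz": -0.0125, "wx": 0, "wy": 0, "wz": 0, "claw": 1},
  {"dx": 0, "dy": 0, "dz": -0.0125, "wx": 0, "wy": 0, "wz": 0, "claw": 1},
])

```text
time: 16.2
tool_pos: [0.5327, -0.2228, 0.0793]
tcp_rot: [0.0, 0.36, 0.933, 0.0]
ft_force: [-2.0, -2.7, -0.3]
opening: 0.0236
```

Request:
carry_out([
  {"dx": 0, "dy": 0, "dz": -0.0125, "wx": 0, "wy": 0, "wz": 0, "claw": 1},
  {"dx": 0, "dy": 0, "dz": -0.0125, "wx": 0, "wy": 0, "wz": 0, "claw": 1},
  {"dx": 0, "dy": 0, "dz": -0.0125, "wx": 0, "wy": 0, "wz": 0, "claw": 1},
  {"dx": 0, "dy": 0, "dz": -0.0125, "wx": 0, "wy": 0, "wz": 0, "claw": 1},
])

```text
time: 16.6
tool_pos: [0.5328, -0.2229, 0.079]
tcp_rot: [0.0, 0.36, 0.933, 0.0]
ft_force: [-3.6, -3.1, 3.2]
opening: 0.024
```

Request:
carry_out([
  {"dx": 0, "dy": 0, "dz": -0.0125, "wx": 0, "wy": 0, "wz": 0, "claw": 1},
  {"dx": 0, "dy": 0, "dz": -0.0125, "wx": 0, "wy": 0, "wz": 0, "claw": 1},
  {"dx": 0, "dy": 0, "dz": -0.0125, "wx": 0, "wy": 0, "wz": 0, "claw": 1},
  {"dx": 0, "dy": 0, "dz": -0.0125, "wx": 0, "wy": 0, "wz": 0, "claw": 1},
])

```text
time: 17.0
tool_pos: [0.5328, -0.2229, 0.0786]
tcp_rot: [0.0, 0.36, 0.933, 0.0]
ft_force: [-4.4, -2.3, 5.2]
opening: 0.0236
```

```bash
python3 -c "
from h import *
st()"
```

```text
17.0 pos [ 0.53284 -0.22288  0.07858] jaw 47.78 tilt [0.0004 0.0002] F [-4.42 -2.26  5.22] M [-0.634  1.033 -0.02 ] 0.0236 qd 0.001
```

Pad contact felt: about +6.4 N over baseline. One more small step to about 9–10 N.

Request:
carry_out([
  {"dx": 0, "dy": 0, "dz": -0.005, "wx": 0, "wy": 0, "wz": 0, "claw": 1},
  {"dx": 0, "dy": 0, "dz": -0.01, "wx": 0, "wy": 0, "wz": 0, "claw": 1},
  {"dx": 0, "dy": 0, "dz": -0.01, "wx": 0, "wy": 0, "wz": 0, "claw": 1},
  {"dx": 0, "dy": 0, "dz": -0.01, "wx": 0, "wy": 0, "wz": 0, "claw": 1},
])

```text
time: 17.4
tool_pos: [0.5329, -0.223, 0.0785]
tcp_rot: [0.0, 0.36, 0.933, 0.0]
ft_force: [-4.6, -2.2, 6.7]
opening: 0.0237
```

```bash
python3 -c "
from h import *
st()"
```

```text
17.4 pos [ 0.53287 -0.22295  0.07849] jaw 47.78 tilt [0.0005 0.0003] F [-4.61 -2.18  6.73] M [-0.537  1.167  0.027] 0.0237 qd 0.001
```

Request:
carry_out([
  {"dx": 0, "dy": 0, "dz": -0.005, "wx": 0, "wy": 0, "wz": 0, "claw": 1},
  {"dx": 0, "dy": 0, "dz": -0.01, "wx": 0, "wy": 0, "wz": 0, "claw": 1},
  {"dx": 0, "dy": 0, "dz": -0.01, "wx": 0, "wy": 0, "wz": 0, "claw": 1},
  {"dx": 0, "dy": 0, "dz": -0.01, "wx": 0, "wy": 0, "wz": 0, "claw": 1},
])

```text
time: 17.8
tool_pos: [0.5329, -0.223, 0.0783]
tcp_rot: [0.0, 0.36, 0.933, 0.0]
ft_force: [-5.2, -2.8, 8.7]
opening: 0.0238
```

```bash
python3 -c "
from h import *
st()"
```

```text
17.8 pos [ 0.53295 -0.22295  0.07832] jaw 47.78 tilt [0.0006 0.0005] F [-5.16 -2.81  8.72] M [-0.528  1.285 -0.   ] 0.0238 qd 0.002
```

Pad force ≈10 N held in the loading position. Now the gentle clockwise turn, 1° per row.

Request:
carry_out([
  {"dx": 0, "dy": 0, "dz": 0, "wx": 0, "wy": 0, "wz": -0.1, "claw": 1},
  {"dx": 0, "dy": 0, "dz": 0, "wx": 0, "wy": 0, "wz": -0.3, "claw": 1},
  {"dx": 0, "dy": 0, "dz": 0, "wx": 0, "wy": 0, "wz": -0.5, "claw": 1},
  {"dx": 0, "dy": 0, "dz": 0, "wx": 0, "wy": 0, "wz": -0.7, "claw": 1},
  {"dx": 0, "dy": 0, "dz": 0, "wx": 0, "wy": 0, "wz": -0.9, "claw": 1},
  {"dx": 0, "dy": 0, "dz": 0, "wx": 0, "wy": 0, "wz": -1.1, "claw": 1},
  {"dx": 0, "dy": 0, "dz": 0, "wx": 0, "wy": 0, "wz": -1.3, "claw": 1},
  {"dx": 0, "dy": 0, "dz": 0, "wx": 0, "wy": 0, "wz": -1.5, "claw": 1},
  {"dx": 0, "dy": 0, "dz": 0, "wx": 0, "wy": 0, "wz": -1.7, "claw": 1},
  {"dx": 0, "dy": 0, "dz": 0, "wx": 0, "wy": 0, "wz": -1.9, "claw": 1},
  {"dx": 0, "dy": 0, "dz": 0, "wx": 0, "wy": 0, "wz": -2, "claw": 1},
  {"dx": 0, "dy": 0, "dz": 0, "wx": 0, "wy": 0, "wz": -2, "claw": 1},
])

```text
time: 19.0
tool_pos: [0.5331, -0.2227, 0.0783]
tcp_rot: [0.0, 0.44, 0.898, 0.0]
ft_force: [-4.4, -1.6, 8.3]
opening: 0.0237
```

```bash
cat >> h.py <<'E'
def avg(n=6):
    M=[];F=[];T=[]
    for i in range(n):
        robot.get_image('wrist'); o=robot.get_obs(); M.append(o['torque']);F.append(o['ft_force']);T.append(o['tau'])
    print('avg F',np.mean(F,0).round(2),'M',np.mean(M,0).round(3),'sd',np.std(M,0)[2].round(3),'tau7',np.mean(T,0)[6].round(3))
E
python3 -c "
from h import *
st();avg();st()"
```

```text
19.0 pos [ 0.53308 -0.22266  0.07827] jaw 37.8 tilt [0.0005 0.0007] F [-4.39 -1.61  8.33] M [-0.46   1.137  0.053] 0.0237 qd 0.004
avg F [-4.83 -1.53  7.85] M [-0.435  1.198  0.076] sd 0.022 tau7 -0.071
19.3 pos [ 0.53307 -0.22263  0.07827] jaw 37.81 tilt [0.0005 0.0008] F [-5.19 -1.74  8.56] M [-0.448  1.196  0.046] 0.024 qd 0.001
```

Request:
carry_out([
  {"dx": 0, "dy": 0, "dz": 0, "wx": 0, "wy": 0, "wz": -0.2, "claw": 1},
  {"dx": 0, "dy": 0, "dz": 0, "wx": 0, "wy": 0, "wz": -0.4, "claw": 1},
  {"dx": 0, "dy": 0, "dz": 0, "wx": 0, "wy": 0, "wz": -0.6, "claw": 1},
  {"dx": 0, "dy": 0, "dz": 0, "wx": 0, "wy": 0, "wz": -0.8, "claw": 1},
  {"dx": 0, "dy": 0, "dz": 0, "wx": 0, "wy": 0, "wz": -1.0, "claw": 1},
  {"dx": 0, "dy": 0, "dz": 0, "wx": 0, "wy": 0, "wz": -1.2, "claw": 1},
  {"dx": 0, "dy": 0, "dz": 0, "wx": 0, "wy": 0, "wz": -1.4, "claw": 1},
  {"dx": 0, "dy": 0, "dz": 0, "wx": 0, "wy": 0, "wz": -1.6, "claw": 1},
  {"dx": 0, "dy": 0, "dz": 0, "wx": 0, "wy": 0, "wz": -1.8, "claw": 1},
  {"dx": 0, "dy": 0, "dz": 0, "wx": 0, "wy": 0, "wz": -2.0, "claw": 1},
  {"dx": 0, "dy": 0, "dz": 0, "wx": 0, "wy": 0, "wz": -2.2, "claw": 1},
  {"dx": 0, "dy": 0, "dz": 0, "wx": 0, "wy": 0, "wz": -2.2, "claw": 1},
])

```text
time: 20.5
tool_pos: [0.5331, -0.2226, 0.0783]
tcp_rot: [0.0, 0.524, 0.852, 0.0]
ft_force: [-4.4, -0.5, 7.7]
opening: 0.0239
```

```bash
python3 -c "
from h import *
st();avg();st()"
```

```text
20.5 pos [ 0.53313 -0.22258  0.07827] jaw 26.79 tilt [0.0004 0.0009] F [-4.39 -0.49  7.69] M [-0.404  1.206  0.101] 0.0239 qd 0.01
avg F [-4.36 -1.46  7.94] M [-0.44   1.202  0.048] sd 0.027 tau7 -0.053
20.8 pos [ 0.53313 -0.22261  0.07827] jaw 26.8 tilt [0.0005 0.0009] F [-4.64 -0.71  7.75] M [-0.409  1.189  0.083] 0.0239 qd 0.002
```

Request:
carry_out([
  {"dx": 0, "dy": 0, "dz": 0, "wx": 0, "wy": 0, "wz": -0.2, "claw": 1},
  {"dx": 0, "dy": 0, "dz": 0, "wx": 0, "wy": 0, "wz": -0.4, "claw": 1},
  {"dx": 0, "dy": 0, "dz": 0, "wx": 0, "wy": 0, "wz": -0.6, "claw": 1},
  {"dx": 0, "dy": 0, "dz": 0, "wx": 0, "wy": 0, "wz": -0.8, "claw": 1},
  {"dx": 0, "dy": 0, "dz": 0, "wx": 0, "wy": 0, "wz": -1.0, "claw": 1},
  {"dx": 0, "dy": 0, "dz": 0, "wx": 0, "wy": 0, "wz": -1.2, "claw": 1},
  {"dx": 0, "dy": 0, "dz": 0, "wx": 0, "wy": 0, "wz": -1.4, "claw": 1},
  {"dx": 0, "dy": 0, "dz": 0, "wx": 0, "wy": 0, "wz": -1.6, "claw": 1},
  {"dx": 0, "dy": 0, "dz": 0, "wx": 0, "wy": 0, "wz": -1.8, "claw": 1},
  {"dx": 0, "dy": 0, "dz": 0, "wx": 0, "wy": 0, "wz": -2.0, "claw": 1},
  {"dx": 0, "dy": 0, "dz": 0, "wx": 0, "wy": 0, "wz": -2.2, "claw": 1},
  {"dx": 0, "dy": 0, "dz": 0, "wx": 0, "wy": 0, "wz": -2.2, "claw": 1},
])

```text
time: 22.0
tool_pos: [0.5332, -0.2225, 0.0783]
tcp_rot: [0.0, 0.603, 0.798, 0.001]
ft_force: [-4.8, -1.0, 7.7]
opening: 0.0236
```

Request:
carry_out([
  {"dx": 0, "dy": 0, "dz": 0, "wx": 0, "wy": 0, "wz": -0.2, "claw": 1},
  {"dx": 0, "dy": 0, "dz": 0, "wx": 0, "wy": 0, "wz": -0.4, "claw": 1},
  {"dx": 0, "dy": 0, "dz": 0, "wx": 0, "wy": 0, "wz": -0.6, "claw": 1},
  {"dx": 0, "dy": 0, "dz": 0, "wx": 0, "wy": 0, "wz": -0.8, "claw": 1},
  {"dx": 0, "dy": 0, "dz": 0, "wx": 0, "wy": 0, "wz": -1.0, "claw": 1},
  {"dx": 0, "dy": 0, "dz": 0, "wx": 0, "wy": 0, "wz": -1.2, "claw": 1},
  {"dx": 0, "dy": 0, "dz": 0, "wx": 0, "wy": 0, "wz": -1.3, "claw": 1},
  {"dx": 0, "dy": 0, "dz": 0, "wx": 0, "wy": 0, "wz": -1.3, "claw": 1},
])

```text
time: 22.8
tool_pos: [0.5333, -0.2224, 0.0783]
tcp_rot: [0.0, 0.647, 0.762, 0.001]
ft_force: [-4.7, -1.4, 8.4]
opening: 0.024
```

```bash
python3 -c "
from h import *
st();avg();st()"
```

```text
22.8 pos [ 0.53327 -0.22244  0.07827] jaw 9.31 tilt [0.0004 0.0011] F [-4.68 -1.41  8.36] M [-0.372  1.165  0.047] 0.024 qd 0.006
avg F [-4.38 -1.02  8.19] M [-0.383  1.167  0.058] sd 0.017 tau7 -0.064
23.1 pos [ 0.53325 -0.22248  0.07826] jaw 9.31 tilt [0.0004 0.0012] F [-5.23 -0.47  8.72] M [-0.365  1.116  0.078] 0.0235 qd 0.002
```

Request:
carry_out([
  {"dx": 0, "dy": 0, "dz": 0, "wx": 0, "wy": 0, "wz": -0.1, "claw": 1},
  {"dx": 0, "dy": 0, "dz": 0, "wx": 0, "wy": 0, "wz": -0.2, "claw": 1},
  {"dx": 0, "dy": 0, "dz": 0, "wx": 0, "wy": 0, "wz": -0.3, "claw": 1},
  {"dx": 0, "dy": 0, "dz": 0, "wx": 0, "wy": 0, "wz": -0.36, "claw": 1},
  {"dx": 0, "dy": 0, "dz": 0, "wx": 0, "wy": 0, "wz": -0.36, "claw": 1},
])

```text
time: 23.6
tool_pos: [0.5333, -0.2225, 0.0783]
tcp_rot: [0.0, 0.659, 0.752, 0.001]
ft_force: [-4.0, -1.1, 8.6]
opening: 0.0241
```

```bash
python3 -c "
from h import *
avg();st();w=grab('wrist','w6')"
```

```text
avg F [-4.29 -1.08  8.23] M [-0.37   1.162  0.064] sd 0.03 tau7 -0.074
23.9 pos [ 0.53327 -0.22246  0.07826] jaw 7.52 tilt [0.0004 0.0012] F [-4.1  -1.09  7.86] M [-0.414  1.176  0.025] 0.0237 qd 0.003
```

View pics/w6.png

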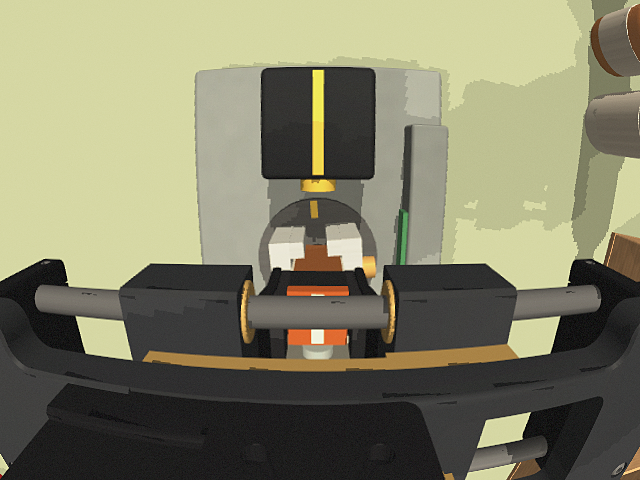

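View: cell held in the carrier, lamp ahead. The gold slot mark at (314,209) is still slightly left of the beam stripe (x≈318), so the carrier trails by a few degrees as foretold. I continue in 1° steps, watching torque and mark.

Request:
carry_out([
  {"dx": 0, "dy": 0, "dz": 0, "wx": 0, "wy": 0, "wz": -0.1, "claw": 1},
  {"dx": 0, "dy": 0, "dz": 0, "wx": 0, "wy": 0, "wz": -0.2, "claw": 1},
  {"dx": 0, "dy": 0, "dz": 0, "wx": 0, "wy": 0, "wz": -0.3, "claw": 1},
  {"dx": 0, "dy": 0, "dz": 0, "wx": 0, "wy": 0, "wz": -0.3, "claw": 1},
])

```text
time: 24.35
tool_pos: [0.5333, -0.2225, 0.0783]
tcp_rot: [0.0, 0.669, 0.743, 0.001]
ft_force: [-3.7, -0.2, 8.5]
opening: 0.024
```

```bash
cat >> h.py <<'E'
def mark(im,z):
    h=cv2.cvtColor(im['color'],cv2.COLOR_RGB2HSV); m=((abs(h[...,0].astype(int)-19)<9)&(h[...,1]>120)&(h[...,2]>100)).astype(np.uint8); m[:196]=0; m[222:]=0; m[:,:295]=0; m[:,340:]=0
    n,l,S,C=cv2.connectedComponentsWithStats(m); k=1+np.argmax(S[1:,4]); P=plane(im,*C[k],z,True); d=P[:2]-[.533,-.2226]
    print('mark',C[k].round(1),S[k,4],'carrier deg',(np.degrees(np.arctan2(d[1],d[0]))-97.45).round(2),'r',np.hypot(*d).round(4))
E
python3 -c "
from h import *
avg();st();grab('wrist','w7')
for t in ('w6','w7'):
  for z in (.03,.05): mark(load(t),z)
  yellow(load(t))"
```

```text
avg F [-4.11 -0.98  8.34] M [-0.387  1.156  0.073] sd 0.02 tau7 -0.069
24.65 pos [ 0.53328 -0.22244  0.07827] jaw 6.02 tilt [0.0004 0.0012] F [-3.7  -1.25  8.49] M [-0.376  1.155  0.111] 0.0235 qd 0.001
mark [313.6 208.8] 130 carrier deg 3.96 r 0.0304
mark [313.6 208.8] 130 carrier deg 3.2 r 0.034
yel [319. 186.] 202 [ 0.52769389 -0.17525008] 9.980677051495816 0.009897849810178272
mark [313.6 208.8] 127 carrier deg 2.41 r 0.0304
mark [313.6 208.8] 127 carrier deg 1.67 r 0.034
yel [317. 186.] 207 [ 0.52783198 -0.17527681] 11.113112925361682 0.009823044232648284
```

Request:
carry_out([
  {"dx": 0, "dy": 0, "dz": 0, "wx": 0, "wy": 0, "wz": -0.1, "claw": 1},
  {"dx": 0, "dy": 0, "dz": 0, "wx": 0, "wy": 0, "wz": -0.2, "claw": 1},
  {"dx": 0, "dy": 0, "dz": 0, "wx": 0, "wy": 0, "wz": -0.3, "claw": 1},
  {"dx": 0, "dy": 0, "dz": 0, "wx": 0, "wy": 0, "wz": -0.3, "claw": 1},
])

```text
time: 25.1
tool_pos: [0.5333, -0.2224, 0.0783]
tcp_rot: [0.0, 0.679, 0.734, 0.001]
ft_force: [-3.6, -1.1, 7.2]
opening: 0.0239
```

```bash
python3 -c "
from h import *
avg();st();mark(grab('wrist','w8'),.03)"
```

```text
avg F [-3.75 -0.88  8.35] M [-0.365  1.142  0.069] sd 0.033 tau7 -0.07
25.4 pos [ 0.53329 -0.22247  0.07825] jaw 4.52 tilt [0.0004 0.0012] F [-4.58 -1.35  8.41] M [-0.377  1.176  0.09 ] 0.0237 qd 0.002
mark [313.6 208.7] 130 carrier deg 0.91 r 0.0305
```

Request:
carry_out([
  {"dx": 0, "dy": 0, "dz": 0, "wx": 0, "wy": 0, "wz": -0.06, "claw": 1},
  {"dx": 0, "dy": 0, "dz": 0, "wx": 0, "wy": 0, "wz": -0.12, "claw": 1},
  {"dx": 0, "dy": 0, "dz": 0, "wx": 0, "wy": 0, "wz": -0.14, "claw": 1},
  {"dx": 0, "dy": 0, "dz": 0, "wx": 0, "wy": 0, "wz": -0.14, "claw": 1},
])

```text
time: 25.85
tool_pos: [0.5333, -0.2225, 0.0783]
tcp_rot: [0.0, 0.683, 0.73, 0.001]
ft_force: [-3.9, -1.2, 7.4]
opening: 0.0236
```

```bash
python3 -c "
from h import *
avg();st();mark(grab('wrist','w9'),.03)"
```

```text
avg F [-3.64 -1.33  8.08] M [-0.367  1.147  0.079] sd 0.025 tau7 -0.086
26.15 pos [ 0.53329 -0.22245  0.07825] jaw 3.81 tilt [0.0004 0.0013] F [-3.18 -1.73  8.2 ] M [-0.295  1.177  0.08 ] 0.0236 qd 0.003
mark [313.6 208.8] 130 carrier deg 0.25 r 0.0305
```

Request:
carry_out([
  {"dx": 0, "dy": 0, "dz": 0, "wx": 0, "wy": 0, "wz": -0.05, "claw": 1},
  {"dx": 0, "dy": 0, "dz": 0, "wx": 0, "wy": 0, "wz": -0.1, "claw": 1},
  {"dx": 0, "dy": 0, "dz": 0, "wx": 0, "wy": 0, "wz": -0.1, "claw": 1},
])

```text
time: 26.5
tool_pos: [0.5333, -0.2225, 0.0783]
tcp_rot: [0.0, 0.686, 0.727, 0.001]
ft_force: [-4.6, -1.1, 8.2]
opening: 0.0238
```

```bash
python3 -c "
from h import *
avg();st();mark(grab('wrist','w10'),.03)"
```

```text
avg F [-4.   -0.91  8.06] M [-0.367  1.15   0.107] sd 0.042 tau7 -0.098
26.8 pos [ 0.53332 -0.22244  0.07828] jaw 3.32 tilt [0.0004 0.0012] F [-4.46 -1.57  7.88] M [-0.332  1.129  0.156] 0.0239 qd 0.003
mark [313.6 208.9] 127 carrier deg -0.22 r 0.0304
```

Request:
carry_out([
  {"dx": 0, "dy": 0, "dz": 0, "wx": 0, "wy": 0, "wz": -0.05, "claw": 1},
  {"dx": 0, "dy": 0, "dz": 0, "wx": 0, "wy": 0, "wz": -0.08, "claw": 1},
  {"dx": 0, "dy": 0, "dz": 0, "wx": 0, "wy": 0, "wz": -0.08, "claw": 1},
])

```text
time: 27.15
tool_pos: [0.5333, -0.2224, 0.0783]
tcp_rot: [0.0, 0.689, 0.725, 0.001]
ft_force: [-4.5, -0.8, 7.5]
opening: 0.0237
```

```bash
python3 -c "
from h import *
avg(8);st();mark(grab('wrist','w11'),.03)"
```

```text
avg F [-4.22 -1.3   8.18] M [-0.373  1.16   0.243] sd 0.031 tau7 -0.244
27.55 pos [ 0.53331 -0.22241  0.07827] jaw 2.95 tilt [0.0004 0.0011] F [-3.74 -0.98  7.77] M [-0.416  1.147  0.291] 0.024 qd 0.003
mark [313.3 209.2] 130 carrier deg -0.25 r 0.0303
```

Stop reached: torque jumped from 0.07 to 0.24 N m. I back the cell off 2.5° inside its play at once to unload it.

Request:
carry_out([
  {"dx": 0, "dy": 0, "dz": 0, "wx": 0, "wy": 0, "wz": 0.1, "claw": 1},
  {"dx": 0, "dy": 0, "dz": 0, "wx": 0, "wy": 0, "wz": 0.25, "claw": 1},
  {"dx": 0, "dy": 0, "dz": 0, "wx": 0, "wy": 0, "wz": 0.4, "claw": 1},
  {"dx": 0, "dy": 0, "dz": 0, "wx": 0, "wy": 0, "wz": 0.5, "claw": 1},
  {"dx": 0, "dy": 0, "dz": 0, "wx": 0, "wy": 0, "wz": 0.5, "claw": 1},
])

```text
time: 28.1
tool_pos: [0.5333, -0.2225, 0.0783]
tcp_rot: [0.0, 0.673, 0.74, 0.001]
ft_force: [-4.7, -1.3, 8.3]
opening: 0.0237
```

```bash
python3 -c "
from h import *
avg(6);st();mark(grab('wrist','w12'),.03)"
```

```text
avg F [-4.15 -1.16  8.13] M [-0.388  1.123 -0.05 ] sd 0.019 tau7 0.043
28.4 pos [ 0.5333  -0.22255  0.07828] jaw 5.39 tilt [0.0005 0.0013] F [-4.17 -0.73  8.26] M [-0.385  1.191 -0.062] 0.0235 qd 0.001
mark [315.3 208.8] 134 carrier deg -0.09 r 0.0303
```

Request:
carry_out([
  {"dx": 0, "dy": 0, "dz": 0, "wx": 0, "wy": 0, "wz": 0, "claw": 0.6},
  {"dx": 0, "dy": 0, "dz": 0, "wx": 0, "wy": 0, "wz": 0, "claw": 0.45},
  {"dx": 0, "dy": 0, "dz": 0, "wx": 0, "wy": 0, "wz": 0, "claw": 0.45},
  {"dx": 0, "dy": 0, "dz": 0, "wx": 0, "wy": 0, "wz": 0, "claw": 0.45},
  {"dx": 0, "dy": 0, "dz": 0, "wx": 0, "wy": 0, "wz": 0, "claw": 0.45},
  {"dx": 0, "dy": 0, "dz": 0, "wx": 0, "wy": 0, "wz": 0, "claw": 0.45},
])

```text
time: 29.05
tool_pos: [0.5328, -0.2227, 0.0773]
tcp_rot: [0.0, 0.673, 0.74, 0.0]
ft_force: [0.0, -0.4, -0.8]
opening: 0.0476
```

Request:
carry_out([
  {"dx": 0, "dy": 0, "dz": 0.3, "wx": 0, "wy": 0, "wz": 0, "claw": 0.45},
  {"dx": 0, "dy": 0, "dz": 0.8, "wx": 0, "wy": 0, "wz": 0, "claw": 0.45},
  {"dx": 0, "dy": 0, "dz": 1.4, "wx": 0, "wy": 0, "wz": 0, "claw": 0.45},
  {"dx": 0, "dy": 0, "dz": 2.2, "wx": 0, "wy": 0, "wz": 0, "claw": 0.45},
  {"dx": 0, "dy": -0.8, "dz": 3, "wx": 0, "wy": 0, "wz": 0, "claw": 0.45},
  {"dx": 0.2, "dy": -1.65, "dz": 3, "wx": 0, "wy": 0, "wz": 0, "claw": 0.45},
  {"dx": 0.2, "dy": -1.65, "dz": 3, "wx": 0, "wy": 0, "wz": 0, "claw": 0.45},
  {"dx": 0.2, "dy": -1.65, "dz": 3, "wx": 0, "wy": 0, "wz": 0, "claw": 0.45},
  {"dx": 0.2, "dy": -1.65, "dz": 3, "wx": 0, "wy": 0, "wz": 0, "claw": 0.45},
  {"dx": 0.2, "dy": -1.65, "dz": 3, "wx": 0, "wy": 0, "wz": 0, "claw": 0.45},
])

```text
time: 30.05
tool_pos: [0.5408, -0.2872, 0.1971]
tcp_rot: [-0.001, 0.672, 0.74, 0.0]
ft_force: [-1.1, 0.2, -0.5]
opening: 0.0478
```

Run:
```python
from h import *
st(); w=grab('wrist','w13')
r=measure(w,(.533,-.2226),z=.1075); yellow(w)
p=np.array(proj(w,np.array([.533,-.2226,.08]),True)).round().astype(int); a,b=max(p[0]-120,0),max(p[1]-90,0); print(p,a,b)
cv2.imwrite('pics/c13.png',cv2.resize(w['color'][b:b+180,a:a+240,::-1],None,fx=3.3333,fy=3.3333,interpolation=cv2.INTER_CUBIC))
```

```text
30.05 pos [ 0.54083 -0.28725  0.19707] jaw 5.49 tilt [-0.0011  0.0006] F [-1.08  0.23 -0.51] M [-0.064  0.022 -0.038] 0.0478 qd 0.003
rect [ 0.53309219 -0.22232244] [0.03897359 0.03599927] 7.452892303466797 mean [ 0.53335587 -0.2214667 ] stripe -175.25841411422715
yel [312.  51.] 395 [ 0.52308084 -0.14642359] -82.82675682962729 0.04980868762039023
yel [314.  88.] 86 [ 0.527171   -0.17659363] -171.94413864629223 0.009447912452860637
yel [319. 242.] 291 [ 0.54294198 -0.29988378] -82.74231662566011 0.04837540997486606
[316 146] 196 56
```

View pics/c13.png

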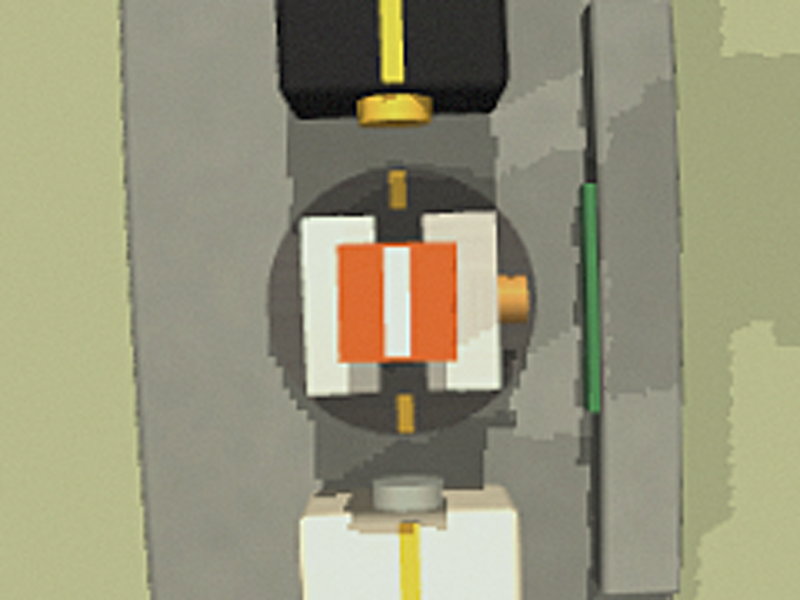

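Crop: the cell sits centred in the pocket, with its white stripe in line with the lamp and detector stripes and the gold marks. The walls' rectangle at 7.45° means the carrier is at 0. A last numeric check of the cell by itself (orange only).

Run:
```python
from h import *
w=load('w13'); W=(280,350,110,180); m,_=amber_px(w,W); n,l,S,C=cv2.connectedComponentsWithStats(m); print(S[1:].tolist())
v,u=np.nonzero(np.isin(l,[k for k in range(1,n) if S[k,4]>150]))
for z in (.104,.108,.112):
    P=np.array([plane(w,a+W[0],b+W[2],z,True)[:2] for a,b in zip(u,v)]); r=cv2.minAreaRect((P*1e4).astype(np.float32)); print(z,np.array(r[0])/1e4,np.array(r[1])/1e4,r[2])
t0,t1=load('t0'),grab('top','t1'); d=np.abs(t0['color'].astype(int)-t1['color']).max(2)
for n,p in (('green',(252,257)),('blue',(177,250)),('iron',(267,183)),('dye',(330,182)),('finish',(358,183)),('hammer',(496,265)),('brush',(146,243))): print(n,(d[p[1]-12:p[1]+12,p[0]-12:p[0]+12]>60).sum(),end=' ')
st()
```

```text
[[18, 19, 35, 36, 936]]
0.104 [ 0.53262759 -0.22240779] [0.02313067 0.02394787] 5.554808139801025
0.108 [ 0.53265488 -0.22236843] [0.02276624 0.02357061] 5.5548295974731445
0.112 [ 0.53268208 -0.22232908] [0.02240191 0.02319336] 5.554747104644775
green 74 blue 0 iron 0 dye 0 finish 0 hammer 487 brush 0 30.15 pos [ 0.54086 -0.28757  0.19721] jaw 5.47 tilt [-0.0006  0.0005] F [-0.48 -1.12  0.05] M [-0.113  0.001  0.052] 0.0475 qd 0.005
```

View pics/t1.png

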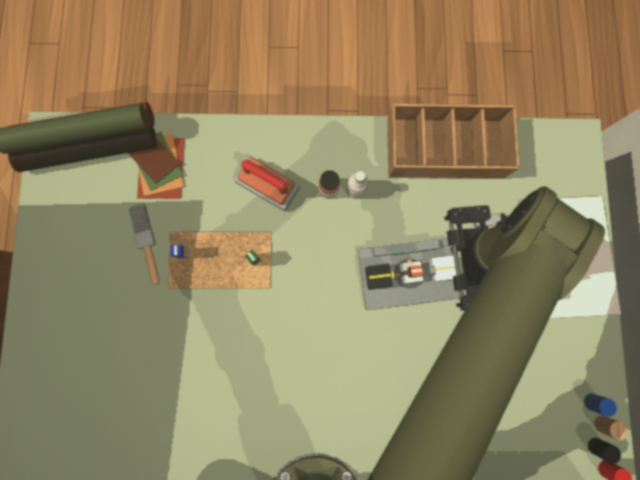

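The top view shows all bystanders in place. Green is unmoved at (252,257); the difference there is only the amber cell's shadow now gone. The arm merely hides the hammer, and the tool is clear at z≈0.2. Handing in.

```bash
python3 -c "
from h import *
print(robot.finish_job())"
```

```text
the job is handed in; nothing more can be done
None
```

The amber cell is in the carrier and bearing on the height pad. The carrier is turned to its stop with the clear faces looking at lamp and detector. I handed the job in at about 30 s; the interface reports no verdict.

**What I did**
- I took the cell from the mat, turned it −11.5° and put it into the pocket with the carrier still at about 0.71 rad.
- I felt the pad about 29 mm below the pocket's top edge and pressed to about 10 N, which held near there through the turn.
- Still holding the cell, I turned it clockwise at about 1° per 0.1 s until the torque rose, which marked the stop.
- I backed the cell off 2.5° inside its play, let go and moved clear.

**Last checks**
- **Carrier:** the pocket walls and gold mark put it within about 0.3° of the stop.
- **Cell alignment:** it is about 1.9° (0.033 rad) off the light path, against a limit of 0.09 rad.
- **Cell position:** it is about 0.4 mm from the axis.
- **Other cells and bystanders:** the green and blue cells, iron, jar, bottle and brush are unmoved in the top view.

**What failed or disagreed**
- **Torque at the stop:** the last step reached about 0.24–0.29 N m, above the advised 0.15. I backed off at once.
- **Pad force after release:** I could not measure it directly. It is inferred from the press of about 10 N and the cell's own weight.
- **Hammer:** the arm hid it in the last picture. The tool passed no closer than about 0.08 m above the table, on the meter side.

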